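# Release a press-turn drawer latch and open the instrument drawer

### The job

The drawer of the low grey instrument cabinet is held shut by the sprung latch knob on the cabinet's top. Press the knob down and, keeping it pressed, turn it clockwise until you feel it meet its stop, without forcing it; then let it spring fully back up so that it stays released, and pull the drawer fully open. Leave the graduated cylinder, dish, tripod and cork ring standing where they are.

Things in the scene. Friction and masses are not known exactly. Their poses are not given: they have to be found in the camera images.
- cabinet: Fixed grey bench-top cabinet, 240 deep (x) x 300 wide (y) x 120 high mm, one drawer. Origin: centre of its underside on the work surface; x axis from the drawer front to the back, so the drawer opens along -x; z up. The knob's vertical axis is at x -70, y -100 mm in this frame; under it on the cabinet's top is a round collar 72 mm across, 8 mm high.
- knob_grip (a point): On the black knob's axis, at the upper face of its round skirt (56 mm across, 7 thick; face 146 mm above the work surface when up). A bar 44 long, 12 wide, 22 mm high stands on the skirt across the axis; fingertips straddling the bar can press on the skirt beside it. x axis along the bar, turning with the knob; z up.
- plunger (a joint): How far the knob is pressed down, m: 0 fully up, 0.010 at the bottom. The spring pushes back with about 4 N at the top and 11 N at the bottom. The knob can only turn away from its locked place when it is pressed 6 mm or more. Fingers bearing on the knob with over 100 N in all (pinch and push added up) count as forcing it; 20 N is plenty.
- knob (a joint): Turn, rad: 0 locked (bar running front to back), growing clockwise from above. The stop lies between 0.85 and 1.35, unseen and different each time: felt as sudden hard resistance (free turning takes under 0.1 N m). Only in the last 0.1 rad before it can the knob rise into its release notch, where it stays. Let up earlier, it hangs 3 to 5 mm down where it is and can be pressed and turned on.
- drawer (a joint): How far the drawer is open, m: 0 shut, 0.100 fully open at its stop. It cannot move while the knob is locked. Sliding takes about 2 N; it stays where it is left.
- drawer_handle (a point): Middle of the drawer's steel bar handle: a level bar 10 mm thick and 100 mm long along the cabinet's y, standing 40 mm clear (bar centre) of the drawer front, 84 mm above the work surface. Moves with the drawer. Site axes are those of the cabinet.
- cylinder: Bystander: loose glass graduated cylinder, tube 38 mm across, foot 68 mm, 250 mm high; origin at the centre of its underside, z up its length.
- dish: Bystander: loose white porcelain evaporating dish, 90 mm across, 36 mm high; origin at the centre of its underside, z up.
- tripod: Bystander: loose chrome tripod stand, 156 mm high, feet on a 130 mm circle; origin at the centre of its underside, z up.
- cork_ring: Bystander: loose cork ring, 100 mm outside, 60 mm inside, 30 mm high; origin at the centre of its underside, z up.

How it is judged:
On the way, in this order (a step that is already met when the one before it is completed fails the run):
1. the knob has been pressed, turned and has sprung back up in its release notch (value of joint knob above 0.6 rad and value of joint plunger below 0.002 m), for 0.2 s.
2. the drawer is pulled fully open (value of joint drawer above 0.09 m), for 0.1 s.
At the end, for the whole second after the job is handed in: The knob stands released: turned more than 0.6 rad clockwise and risen to within 2 mm of its top. The drawer is at rest, open at least 90 of its 100 mm (all of step 1 and value of joint drawer above 0.09 m and velocity of joint drawer between -0.01 and 0.01 m/s); the robot touches nothing.
It fails at once if a bystander is shifted more than 30 mm or tipped more than 0.35 rad (distance of any of cylinder, dish, tripod, cork_ring from where it was at the start of the episode above 0.03 m or angle between any of cylinder, dish, tripod, cork_ring's own z axis and vertical above 0.35 rad).
It fails at once if the knob is forced: the fingers bear on it with over 100 N in all (contact force between the fingers and knob above 100 N).
It also fails if it takes over 64 s, if anything falls off the work surface, if the arm or the gripper's body presses on something with over 40 N, if the wrist force passes 120 N, or if a joint passes its speed limit or range.

### The arm

A 7-joint arm with a two-finger parallel gripper is mounted at the origin on the work surface. World frame = base frame: x ahead of the robot, y to its left, z up, the work surface at z = 0. Lengths are in m, angles in rad, forces in N, time in s.
With the tool pointing down it reaches from about 0.425 to 0.925 m from the base axis. Payload 6.8 kg.
Tool frame: the origin (TCP) lies midway between the tips of the shut fingers; the grasp point (between the pads) lies 19 mm behind it; z points along the fingers, y is the line along which they close (so a half turn about z gives the same grasp; the last joint's range is limited). The gripper opens to 88 mm and grips with 3 to 60 N. Pads are 20 mm wide; open, the fingers measure 115 mm over their backs; the gripper's body (75 mm by 178 mm) begins 61 mm behind the grasp point.
Start: joints at [-1.347, 0.477, 0.022, 1.555, -0.011, 1.109, -0.083], TCP at [0.22, 0.638, 0.223] pointing down, gripper open.
Joint ranges: [-2.96, 2.96], [-0.34, 2.1], [-1.41, 1.46], [0.24, 2.44], [-1.37, 4.51], [0.17, 1.92], [-2.96, 2.96]. Speed limits (rad/s): [2.39, 2.39, 3.14, 3.14, 3.14, 3.14, 3.14].

### API

Orientations are given as a rotation vector (axis times angle).
In Python, from bench import sense, grab_frame, calibration, manip, models gives the robot as it stands. The module is installed in compiled form; this text tells all that it offers.
- The arm moves only by the shell command python3 -m jog 'ROWS' [FORCE]. ROWS is JSON, a list of rows, each a list of 5 numbers: the finger opening in mm, from 0 to 87.8, then the shift along the tool's x, y, z in mm, then the turn about the tool's z in rad. A call has 1 to 10 rows; each row shifts and turns the commanded pose from where the row before left it, along the tool's axes as they then stand; what a row does not reach is not made up. A row lasts 1/8 s, in which the tool goes at most 62.5 mm and 10.7 degrees, less where a joint would pass 70% of its speed; a pose out of reach is approached as far as the arm can. A call with a gripper value outside its range is refused whole. The fingers move at their own pace and stop on an object; FORCE is the grip in N (left out, the last holds). Time passes only in rows, so rows that do not move let the fingers close. It gives the time, the measured TCP pose, the force, the opening and the grip force at its end, in the units of the state.
- sense(): the state, without advancing time (a new reading comes with each control period).
- grab_frame(name): name is "scene" or "top" or "wrist"; returns (picture, depth): 384x512x3 uint8, red, green, blue; 384x512 float32, m along the optical axis (not along the pixel's ray), 0 where there is no reading.
- calibration(name): a dict with "mtx" (3x3 intrinsics, pixels), "R" (3x3) and "t" (3): a world point X has camera coordinates R X + t; the wrist camera has in their place "tool_from_camera" (4x4, takes a point from camera to tool coordinates, whose origin is the TCP and whose axes are the flange's). Camera axes: x right, y down, z forward; pixel columns grow to the right and rows downward; lengths in m; the calibration is good to about 2 mm. The wrist camera is an equidistant fisheye: a pixel r from the principal point sees the ray r / f radians off the axis. A picture is of the moment at which its call begins: read the wrist's pose just before it. calibration takes no time and is no camera call.
- manip.hand_in(): hands the job in; it is judged then, once.
Trained networks look in the newest picture that a camera, given by its name, has taken for a name from the list of things; names that differ only in an ending like _2 or _b are one class to them, and where a whole thing is asked for, a point or a joint stands for the part that bears it (a point fixed in the world has none). Each returns a list of dicts, best first, with "p" (0 to 1); they miss things now and then, are a little off and sometimes report something else, mostly with a low value. They report only what shows in the picture. A call takes as long as a camera call.
- models.boxes_of(camera, thing): "xy" ([column, row] as shares, 0 to 1, of the picture: columns of its width, rows of its height, amid what is visible of it).
- models.cut_out(camera, thing): "region" (384x512 bool, what is visible of it) and "xy" ([column, row] as shares, 0 to 1, of the picture: columns of its width, rows of its height, amid what is visible of it).
The state is a dict: "time": time; "joint_pos": joint angles; "joint_velocities": joint speeds; "tau": joint torques, N m; "eef_pos": TCP position; "orientation": TCP orientation; "ft_force": force on the tool from outside, world axes, zero at the start; "wrist_torque": the same for the moment, N m; "gripper_width": opening from 0.0 (shut) to 1.0 (fully open); "grasp_force": force on a finger pad.
Only numpy, scipy, OpenCV 4.12 (cv2) and the standard library are available. Lean on these libraries where they do the work, as an engineer would, in place of code of your own. Each camera call takes 0.05 s, during which the arm holds its last target. There are 200 camera calls.

## Working session

There is one attempt and no reset: what is moved stays moved. The work goes in short steps, Python scripts to look and compute and a shell command to move; the robot and the scene stay as the last step left them, time stands still between calls to the robot, and variables do not carry over. Pictures are saved under pics/ and viewed, at most 10 in all, crops included, and the job is handed in when it is done.

```bash
mkdir -p pics; cat > h.py <<'E'
import numpy as np, cv2
from bench import sense, grab_frame, calibration, manip, models
from scipy.spatial.transform import Rotation as Ro
def cloud(n):
    im,d=grab_frame(n); c=calibration(n); K=np.array(c["mtx"]);R=np.array(c["R"]);t=np.array(c["t"])
    v,u=np.mgrid[:384,:512]; P=np.stack([(u-K[0,2])/K[0,0]*d,(v-K[1,2])/K[1,1]*d,d],-1)
    return im,d,(P-t)@R
E
python3 - <<'E'
from h import *
ims=[]
s=sense();print(s)
for n in("scene","top"):
    im,d,W=cloud(n); np.savez("pics/%s.npz"%n,im=im,d=d,W=W)
    for th in("cabinet","knob_grip","drawer_handle","cylinder","dish","tripod","cork_ring"):
        for r in models.cut_out(n,th)[:1]:
            m=r["region"]&(d>0); 
            if m.sum()==0: continue
            w=W[m]; print(n,th,round(r["p"],2),np.round(np.array(r["xy"])*[512,384]),m.sum(),"med",np.median(w,0).round(3),"lo",np.percentile(w,3,0).round(3),"hi",np.percentile(w,97,0).round(3))
    cv2.imwrite("pics/%s.png"%n,im[:,:,::-1])
E
```

```text
{'time': 0.0, 'joint_pos': array([-1.34708305,  0.47778644,  0.0223392 ,  1.55642049, -0.01146096,
        1.10928229, -0.08308333]), 'joint_velocities': array([-9.21943640e-05, -5.37638657e-04, -5.52769264e-04,  8.77637313e-04,
       -1.09805240e-03, -4.39590493e-04,  1.43908245e-03]), 'tau': array([ 5.65410064e-04, -5.82862186e+01,  1.53537836e+00, -2.72607780e+01,
       -5.42302988e-02,  1.72159699e-02,  1.45584067e-04]), 'eef_pos': array([0.21972028, 0.63762043, 0.22170395]), 'orientation': array([-5.18714489e-01, -3.09834283e+00,  2.77044921e-03]), 'ft_force': array([-0.01692633, -0.72591909, -0.79631167]), 'wrist_torque': array([-0.00102867,  0.06061978,  0.00238058]), 'grasp_force': 0.0, 'gripper_width': 0.9994973361482742}
scene cabinet 0.7 [238. 250.] 13765 med [ 0.766 -0.101  0.12 ] lo [ 0.608 -0.232  0.014] hi [0.846 0.057 0.131]
scene knob_grip 0.87 [195. 224.] 333 med [ 0.662 -0.185  0.148] lo [ 0.637 -0.205  0.143] hi [ 0.681 -0.16   0.171]
scene drawer_handle 0.68 [213. 198.] 217 med [ 0.556 -0.075  0.088] lo [ 0.486 -0.136 -0.001] hi [ 0.595 -0.009  0.111]
scene cyl
[... 501 characters left out ...]
591 -0.225  0.037] hi [0.835 0.057 0.143]
top knob_grip 0.91 [337. 166.] 366 med [ 0.652 -0.18   0.146] lo [ 0.631 -0.207  0.142] hi [ 0.675 -0.16   0.169]
top drawer_handle 0.68 [192. 179.] 514 med [0.652 0.177 0.153] lo [ 0.602  0.101 -0.002] hi [0.735 0.23  0.157]
top cylinder 0.88 [400. 163.] 1099 med [ 0.654 -0.331  0.146] lo [ 0.635 -0.36   0.006] hi [ 0.683 -0.316  0.249]
top dish 0.94 [212. 248.] 797 med [0.465 0.159 0.017] lo [0.427 0.118 0.003] hi [0.502 0.193 0.037]
top tripod 0.82 [202. 161.] 580 med [0.654 0.16  0.153] lo [ 0.602  0.099 -0.003] hi [0.741 0.204 0.157]
top cork_ring 0.94 [404. 241.] 885 med [ 0.465 -0.335  0.029] lo [ 0.422 -0.38   0.004] hi [ 0.51  -0.288  0.033]
```

```bash
python3 - <<'E'
from h import *
a=np.load("pics/top.npz");W=a["W"];d=a["d"]
# cabinet top plane points -> rectangle
b=np.load("pics/scene.npz")
for n,Z in(("top",a),("scene",b)):
    W=Z["W"];d=Z["d"]
    m=(d>0)&(abs(W[...,2]-.12)<.005)&(W[...,0]>.54)&(W[...,0]<.95)&(abs(W[...,1]+.085)<.175)
    n_,lab,st,_=cv2.connectedComponentsWithStats(m.astype(np.uint8)); k=1+st[1:,4].argmax()
    p=W[lab==k]; print(n,len(p),cv2.minAreaRect((p[:,:2]*1000).astype(np.float32)), p[:,2].mean())
    for lo,hi,nm in((.141,.15,"skirt"),(.160,.175,"bar")):
        q=W[(d>0)&(W[...,2]>lo)&(W[...,2]<hi)&(np.hypot(W[...,0]-.655,W[...,1]+.182)<.045)]
        print(nm,len(q),cv2.minAreaRect((q[:,:2]*1000).astype(np.float32)),q.mean(0).round(4),cv2.minEnclosingCircle((q[:,:2]*1000).astype(np.float32)))
    q=W[(d>0)&(W[...,2]>.07)&(W[...,2]<.1)&(W[...,0]>.48)&(W[...,0]<.585)&(abs(W[...,1]+.085)<.12)]
    print("handle",len(q),q.mean(0).round(4) if len(q) else 0,cv2.minAreaRect((q[:,:2]*1000).astype(np.float32)) if len(q)>3 else 0)
cv2.imwrite("pics/both.png",np.vstack([cv2.resize(a["im"],(400,300)),cv2.resize(b["im"],(400,300))])[:,:,::-1])
E
```

```text
top 9614 ((723.8214721679688, -83.85728454589844), (240.86181640625, 300.27398681640625), 0.023168228566646576) 0.11920461452677959
skirt 270 ((652.6096801757812, -182.7510528564453), (53.857460021972656, 50.663047790527344), 85.91841888427734) [ 0.6517 -0.1818  0.1452] ((653.54541015625, -183.30325317382812), 27.5445613861084)
bar 95 ((653.5167236328125, -183.6655731201172), (12.737992286682129, 43.797908782958984), 89.59597778320312) [ 0.6541 -0.1831  0.1669] ((653.5009155273438, -181.25299072265625), 21.973983764648438)
handle 247 [ 0.5583 -0.0831  0.0872] ((565.7470092773438, -83.84170532226562), (108.5638656616211, 37.97876739501953), 89.75923156738281)
scene 9054 ((721.9017333984375, -81.9359130859375), (300.93218994140625, 251.10545349121094), 89.89739990234375) 0.12103265734463484
skirt 233 ((657.6924438476562, -183.136474609375), (53.450294494628906, 52.44384002685547), 67.9171142578125) [ 0.6593 -0.1844  0.1469] ((656.501220703125, -181.53323364257812), 28.741580963134766)
bar 91 ((656.7786865234375, -182.0514678955078), (12.421279907226562, 46.369850158691406), 88.459716796875) [ 0.6586 -0.1828  0.1681] ((656.6506958007812, -182.9753875732422), 23.54233741760254)
handle 173 [ 0.557  -0.0829  0.0884] ((560.818115234375, -82.00567626953125), (110.2597427368164, 27.501279830932617), 89.84651947021484)
```

View pics/top.png

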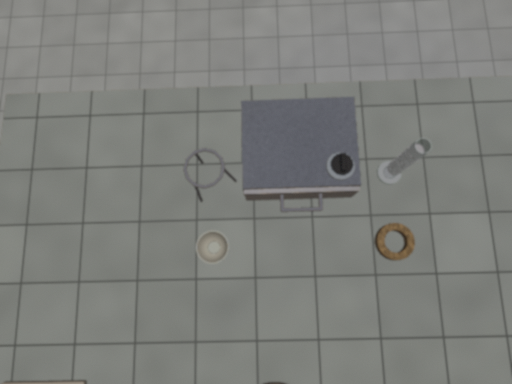

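View pics/scene.png

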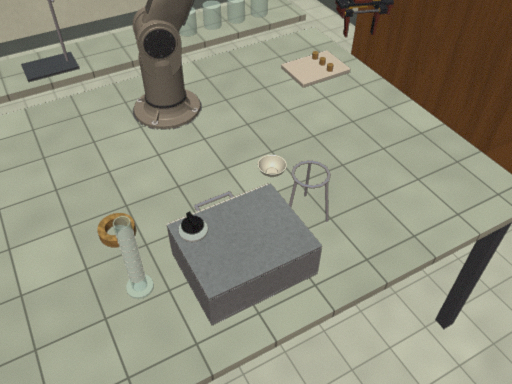

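The top picture shows the knob at (342,164) with its bar running front to back, the handle at (300,208) and the cylinder right of the cabinet at (405,160). The cabinet is square to the world and centred at (0.723,-0.083), so the knob is at about (0.654,-0.183), which agrees with the stated sizes.

```bash
python3 -m jog '[[87,0,0,0,-0.168],[87,0,0,0,-0.167],[87,-24,-45.6,0,0],[87,-24,-45.6,0,0],[87,-24,-45.6,0,0],[87,-24,-45.6,0,0],[87,-24,-45.6,0,0],[87,-24,-45.6,0,0],[87,-24,-45.6,0,0]]'; python3 -m jog '[[60,-24,-45.6,0,0],[60,-24,-45.6,0,0],[40,-24,-45.6,0,0],[40,-24,-45.6,0,0],[40,-24,-45.6,0,0],[40,-24,-45.6,0,0],[40,-24,-45.6,0,0],[40,-24,-45.6,0,0],[40,-24,-45.6,0,0]]'; python3 -c "from h import *;s=sense();print(s['eef_pos'],Ro.from_rotvec(s['orientation']).as_matrix().round(3),s['joint_pos'])"
```

```text
time: 1.92
eef_pos: [0.3897, 0.318, 0.223]
orientation: [-0.005, 3.141, 0.001]
ft_force: [0.3, -0.0, 1.0]
gripper_width: 0.992
grasp_force: 0.0
time: 3.05
eef_pos: [0.607, -0.0915, 0.2229]
orientation: [-0.006, 3.141, 0.0]
ft_force: [0.3, -0.3, -0.3]
gripper_width: 0.453
grasp_force: 0.0
[ 0.60697048 -0.09151548  0.22286396] [[-1.    -0.004  0.001]
 [-0.004  1.     0.   ]
 [-0.001  0.    -1.   ]] [-0.20552324  0.38649565  0.33395952  1.72688437 -0.14312309  1.05158445
  1.75111761]
```

```bash
python3 -m jog '[[40,-24,-45.7,0,0],[40,-24,-45.7,0,0],[40,0,0,0,0]]'; python3 - <<'E'
from h import *
s=sense(); im,d=grab_frame("wrist"); c=calibration("wrist"); K=np.array(c["mtx"]);T=np.array(c["tool_from_camera"])
print(s["eef_pos"],K,T.round(3))
v,u=np.mgrid[:384,:512]; x=(u-K[0,2])/K[0,0];y=(v-K[1,2])/K[1,1];th=np.hypot(x,y)+1e-9
P=np.stack([np.tan(th)*x/th*d,np.tan(th)*y/th*d,d],-1)@T[:3,:3].T+T[:3,3]
W=P@Ro.from_rotvec(s["orientation"]).as_matrix().T+s["eef_pos"]
for lo,hi in((.141,.150),(.160,.175),(.124,.132)):
    q=W[(d>0)&(W[...,2]>lo)&(W[...,2]<hi)&(np.hypot(W[...,0]-.655,W[...,1]+.182)<.045)]
    if len(q)>4: print(len(q),cv2.minAreaRect((q[:,:2]*1000).astype(np.float32)),q.mean(0).round(4))
cv2.imwrite("pics/w1.png",im[:,:,::-1])
E
```

```text
time: 3.42
eef_pos: [0.6546, -0.1866, 0.2224]
orientation: [0.005, 3.142, -0.005]
ft_force: [-1.1, 0.7, -0.2]
gripper_width: 0.454
grasp_force: 0.0
[ 0.65462481 -0.18661485  0.22235077] [[297.31863964   0.         257.61851664]
 [  0.         297.31863964 195.08923884]
 [  0.           0.           1.        ]] [[-0.    -0.967 -0.257  0.071]
 [ 1.    -0.    -0.001  0.   ]
 [ 0.001 -0.257  0.967 -0.162]
 [ 0.     0.     0.     1.   ]]
2399 ((652.992919921875, -183.8015594482422), (54.98501968383789, 53.022056579589844), 88.71370697021484) [ 0.6513 -0.1839  0.1461]
844 ((653.578857421875, -184.00375366210938), (43.17063522338867, 11.704737663269043), 0.2333519011735916) [ 0.6522 -0.1839  0.1678]
1473 ((653.290283203125, -183.7514190673828), (71.44987487792969, 69.55046844482422), 87.49620056152344) [ 0.6406 -0.1843  0.128 ]
```

View pics/w1.png

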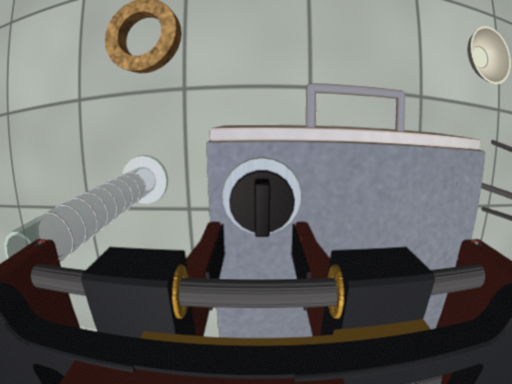

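The wrist picture shows the knob at (262,196) with its bar between the two fingers, and the cylinder well off to the left. The knob measures (0.653,-0.184).

```bash
python3 -m jog '[[30,1.5,2.5,0,0],[30,0,0,20,0],[30,0,0,20,0],[30,0,0,15,0],[30,0,0,12,0],[30,0,0,0,0]]' 6; python3 -m jog '[[0,0,0,0,0],[0,0,0,0,0],[0,0,0,0,0],[0,0,0,0,0],[0,0,0,0,0],[0,0,0,0,0]]' 6; python3 -c "from h import *;s=sense();print(s['ft_force'],s['wrist_torque'],s['eef_pos'])"
```

```text
time: 4.22
eef_pos: [0.6523, -0.1788, 0.1543]
orientation: [0.005, -3.14, -0.0]
ft_force: [0.6, 0.5, 0.6]
gripper_width: 0.345
grasp_force: 0.0
time: 4.97
eef_pos: [0.6533, -0.1832, 0.1564]
orientation: [-0.001, 3.139, -0.008]
ft_force: [1.8, -8.5, -3.7]
gripper_width: 0.143
grasp_force: 6.0
[ 1.79235271 -8.51406454 -3.70866263] [-1.78057321 -0.51229586 -0.03857795] [ 0.65334629 -0.18322284  0.15643276]
```

```bash
python3 -m jog '[[0,0,-2,3,0],[0,0,-1.5,3,0],[0,0,0,3,0],[0,0,0,2,0],[0,0,0,0,0]]' ; python3 -m jog '[[0,0,0,2,0],[0,0,0,2,0],[0,0,0,2,0],[0,0,0,0,0]]';python3 -c "from h import *;s=sense();print(s['ft_force'],s['wrist_torque'],s['eef_pos'])"
```

```text
time: 5.6
eef_pos: [0.6544, -0.1835, 0.1469]
orientation: [-0.004, 3.138, -0.002]
ft_force: [-1.2, -1.4, 7.5]
gripper_width: 0.135
grasp_force: 6.0
time: 6.1
eef_pos: [0.655, -0.1835, 0.1412]
orientation: [-0.004, 3.137, -0.002]
ft_force: [1.0, -1.4, 7.9]
gripper_width: 0.134
grasp_force: 6.0
[ 0.98708871 -1.39657199  7.90709383] [-0.40214076  0.03335823 -0.07864089] [ 0.65496165 -0.18346172  0.14116499]
```

```bash
python3 -m jog '[[0,0,0,2,0],[0,0,0,2,0],[0,0,0,1,0],[0,0,0,0,0]]';python3 -c "from h import *;s=sense();print(s['ft_force'],s['wrist_torque'],s['eef_pos'])"
```

```text
time: 6.6
eef_pos: [0.655, -0.1835, 0.1366]
orientation: [-0.004, 3.136, -0.002]
ft_force: [-0.3, -1.7, 10.6]
gripper_width: 0.137
grasp_force: 7.2
[-0.30500318 -1.74094966 10.62550117] [-0.3568425   0.24117854 -0.0209184 ] [ 0.65502786 -0.18347138  0.13660039]
```

```bash
python3 -m jog '[[0,0,0,1.5,0],[0,0,0,0,0.05],[0,0,0,0,0.05],[0,0,0,0,0]]';python3 -c "from h import *;s=sense();print(s['ft_force'],s['wrist_torque'],s['eef_pos'],Ro.from_rotvec(s['orientation']).as_matrix()[:,0])"
```

```text
time: 7.1
eef_pos: [0.6551, -0.1835, 0.1363]
orientation: [0.153, 3.132, -0.001]
ft_force: [-3.2, -0.9, 17.5]
gripper_width: 0.136
grasp_force: 13.0
[-3.1949679  -0.89324413 17.47347869] [-0.0849606   0.89470199 -0.04582739] [ 0.65508262 -0.18347884  0.13626942] [-0.99520808  0.09761096 -0.00574271]
```

```bash
cat > s.py <<'E'
from h import *
s=sense();M=Ro.from_rotvec(s['orientation']).as_matrix()
print("F",s['ft_force'].round(1),"T",s['wrist_torque'].round(3),s['eef_pos'].round(4),"ang",np.arctan2(M[1,0],-M[0,0]).round(4),"g",round(s['grasp_force'],1),"w",round(s['gripper_width'],3))
E
python3 -m jog '[[0,0,0,0,0.08],[0,0,0,0,0.08],[0,0,0,0,0.08],[0,0,0,0,0.08],[0,0,0,0,0]]' >/dev/null; python3 s.py
```

```text
F [-4.2  0.  17.6] T [-0.069  0.94  -0.062] [ 0.6551 -0.1835  0.1363] ang 0.4181 g 13.1 w 0.137
```

```bash
python3 -m jog '[[0,0,0,0,0.08],[0,0,0,0,0.08],[0,0,0,0,0.08],[0,0,0,0,0.08],[0,0,0,0,0]]' >/dev/null; python3 s.py;  python3 -m jog '[[0,0,0,0,0.05],[0,0,0,0,0.05],[0,0,0,0,0]]' >/dev/null; python3 s.py
```

```text
F [-3.6 -0.6 18.6] T [-0.142  0.96  -0.004] [ 0.655  -0.1836  0.1363] ang 0.738 g 13.2 w 0.136
F [-3.5 -0.1 18.7] T [-0.113  0.987 -0.054] [ 0.6551 -0.1836  0.1363] ang 0.8376 g 13.3 w 0.136
```

```bash
python3 -m jog '[[0,0,0,0,0.04],[0,0,0,0,0]]' >/dev/null; python3 s.py
```

```text
F [-4.5  0.6 18.8] T [-0.179  0.953 -0.009] [ 0.6551 -0.1836  0.1363] ang 0.8775 g 13.3 w 0.134
```

```bash
python3 -m jog '[[0,0,0,0,0.04],[0,0,0,0,0]]' >/dev/null; python3 s.py
```

```text
F [-3.   0.4 19.2] T [-0.17   0.967 -0.088] [ 0.6551 -0.1835  0.1363] ang 0.9175 g 13.3 w 0.135
```

```bash
python3 -m jog '[[0,0,0,0,0.04],[0,0,0,0,0]]' >/dev/null; python3 s.py
```

```text
F [-3.6 -0.1 19.9] T [-0.15   1.019 -0.043] [ 0.6551 -0.1835  0.1363] ang 0.9575 g 13.4 w 0.134
```

```bash
python3 -m jog '[[0,0,0,0,0.04],[0,0,0,0,0]]' >/dev/null; python3 s.py
```

```text
F [-3.9 -0.2 19. ] T [-0.095  0.989  0.005] [ 0.6551 -0.1835  0.1363] ang 0.9975 g 13.4 w 0.138
```

```bash
python3 -m jog '[[0,0,0,0,0.04],[0,0,0,0,0]]' >/dev/null; python3 s.py
```

```text
F [-4.9  0.7 17.8] T [-0.082  0.989 -0.081] [ 0.6551 -0.1836  0.1363] ang 1.0374 g 13.4 w 0.138
```

```bash
python3 -m jog '[[0,0,0,0,0.04],[0,0,0,0,0]]' >/dev/null; python3 s.py
```

```text
F [-4.1 -0.4 19.1] T [-0.077  1.068 -0.033] [ 0.6551 -0.1835  0.1363] ang 1.0775 g 13.6 w 0.139
```

```bash
python3 -m jog '[[0,0,0,0,0.04],[0,0,0,0,0]]' >/dev/null; python3 s.py
```

```text
F [-3.5 -0.7 19.1] T [-0.175  0.941  0.174] [ 0.6551 -0.1835  0.1363] ang 1.1168 g 15.4 w 0.139
```

```bash
python3 -m jog '[[0,0,0,0,0.015],[0,0,0,0,0]]' >/dev/null; python3 s.py
```

```text
F [-4.5 -0.8 18.8] T [-0.23   0.911  0.257] [ 0.6551 -0.1836  0.1362] ang 1.1315 g 16.6 w 0.138
```

Torque has risen clearly over two steps, so this is the stop. I'll ease the twist off and let the knob up.

```bash
python3 -m jog '[[0,0,0,0,-0.03],[0,0,0,-3,0],[0,0,0,-3,0],[0,0,0,-3,0],[0,0,0,-3,0],[0,0,0,-2,0],[0,0,0,0,0]]' 4 >/dev/null; python3 s.py
```

```text
F [ 4.  -2.8  1.1] T [-0.692 -0.91   0.077] [ 0.6544 -0.1826  0.1468] ang 1.1014 g 4.0 w 0.137
```

```bash
python3 -m jog '[[30,0,0,0,0],[30,0,0,0,0],[30,0,0,-15,0],[30,0,0,-25,0],[30,0,0,-35,0],[30,0,0,0,0]]' >/dev/null; python3 s.py
cat >> h.py <<'E'
def wcloud():
    s=sense(); im,d=grab_frame("wrist"); c=calibration("wrist"); K=np.array(c["mtx"]);T=np.array(c["tool_from_camera"])
    v,u=np.mgrid[:384,:512]; x=(u-K[0,2])/K[0,0];y=(v-K[1,2])/K[1,1];th=np.hypot(x,y)+1e-9
    P=np.stack([np.tan(th)*x/th*d,np.tan(th)*y/th*d,d],-1)@T[:3,:3].T+T[:3,3]
    return im,d,P@Ro.from_rotvec(s["orientation"]).as_matrix().T+s["eef_pos"]
E
python3 - <<'E'
from h import *
im,d,W=wcloud()
r=np.hypot(W[...,0]-.653,W[...,1]+.184)
q=W[(d>0)&(r<.03)&(W[...,2]>.157)&(W[...,2]<.18)];print("bar",len(q),cv2.minAreaRect((q[:,:2]*1000).astype(np.float32)),np.median(q[:,2]))
q=W[(d>0)&(r<.026)&(W[...,2]>.133)&(W[...,2]<.152)];print("skirt",len(q),np.median(q[:,2]))
q=W[(d>0)&(r>.045)&(r<.08)&(W[...,2]>.11)&(W[...,2]<.13)];print("top",len(q),np.median(q[:,2]))
cv2.imwrite("pics/w2.png",im[:,:,::-1])
E
```

```text
F [-0.5  0.1  0.4] T [-0.048 -0.031 -0.026] [ 0.6541 -0.183   0.2244] ang 1.102 g 0.0 w 0.341
bar 837 ((653.4072875976562, -183.287353515625), (11.669841766357422, 42.80345916748047), 27.155742645263672) 0.16805970822986585
skirt 2049 0.14637181269817723
top 9355 0.12005302852628837
```

View pics/w2.png

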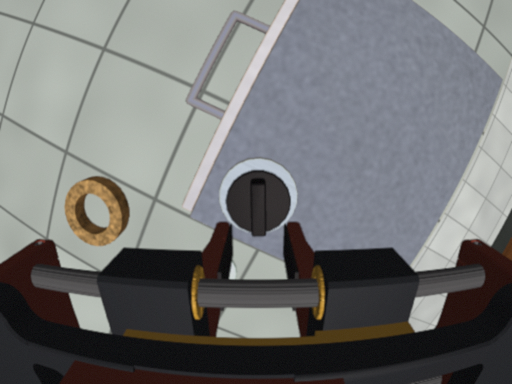

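The picture shows the bar turned and the skirt back at 146 mm, so the knob is released. Next is the handle.

```bash
python3 -m jog '[[36,0,0,0,0.157],[36,0,0,0,0.157],[36,0,0,0,0.155],[36,33,-30,0,0],[36,33,-30,0,0],[36,34,-31,0,0],[36,0,0,0,0],[36,0,0,0,0]]' >/dev/null; python3 s.py
python3 - <<'E'
from h import *
print(sense()["joint_pos"].round(2))
im,d,W=wcloud()
q=W[(d>0)&(abs(W[...,2]-.087)<.008)&(W[...,0]>.53)&(W[...,0]<.598)&(abs(W[...,1]+.083)<.07)]
print(len(q),np.histogram(q[:,0],np.arange(.53,.6,.004)),q[:,1].min(),q[:,1].max(),q[:,2].max())
E
```

```text
F [-0.1 -0.4 -0.6] T [-0.077  0.054 -0.011] [ 0.562  -0.0825  0.2209] ang 1.5704 g 0.0 w 0.407
[-0.6   0.39  0.83  1.86 -0.33  1.04  0.36]
1814 (array([  0,   0,   0,   0, 299, 394, 314,  75,  76,  75,  67,  72,  71,
        67,  69, 235,   0]), array([0.53 , 0.534, 0.538, 0.542, 0.546, 0.55 , 0.554, 0.558, 0.562,
       0.566, 0.57 , 0.574, 0.578, 0.582, 0.586, 0.59 , 0.594, 0.598])) -0.15254470558899932 -0.013687926901747666 0.09499201969645887
```

```bash
python3 -m jog '[[36,0,-10,25,0],[36,0,0,35,0],[36,0,0,35,0],[36,0,0,30,0],[36,0,0,24,0],[36,0,0,0,0]]' >/dev/null; python3 s.py; python3 -m jog '[[0,0,0,0,0],[0,0,0,0,0],[0,0,0,0,0],[0,0,0,0,0],[0,0,0,0,0],[0,0,0,0,0]]' 15 >/dev/null; python3 s.py
```

```text
F [-0.7 -0.  -0.7] T [-0.096  0.037 -0.004] [ 0.5511 -0.0837  0.0705] ang 1.5726 g 0.0 w 0.414
F [-0.1  0.4  7.5] T [0.009 0.164 0.044] [ 0.5526 -0.0824  0.0729] ang 1.5708 g 15.0 w 0.106
```

Gripped the 10 mm bar. Pull.

```bash
python3 -m jog '[[0,0,-6,0,0],[0,0,-12,0,0],[0,0,-12,0,0],[0,0,-12,0,0],[0,0,-12,0,0],[0,0,-12,0,0],[0,0,-12,0,0],[0,0,-12,0,0],[0,0,-7,0,0],[0,0,0,0,0]]' >/dev/null; python3 s.py
```

```text
F [-1.1 -0.7 12.5] T [-0.17   0.35   0.011] [ 0.4543 -0.0826  0.0728] ang 1.5713 g 15.0 w 0.107
```

```bash
python3 -m jog '[[0,0,-2,0,0],[0,0,-2,0,0],[0,0,0,0,0]]' >/dev/null; python3 s.py; python3 -m jog '[[36,0,0,0,0],[36,0,0,0,0],[36,0,0,0,0],[36,0,0,0,0]]' >/dev/null;python3 s.py;  python3 -m jog '[[36,0,0,-20,0],[36,0,0,-40,0],[36,0,0,-40,0],[36,0,0,-40,0],[36,0,0,0,0],[36,0,0,0,0]]' >/dev/null;python3 s.py
python3 - <<'E'
from h import *
im,d,W=cloud("top")
q=W[(d>0)&(abs(W[...,2]-.087)<.01)&(W[...,0]>.40)&(W[...,0]<.5)&(abs(W[...,1]+.083)<.06)]
print(len(q),np.percentile(q[:,0],[5,50]) if len(q) else 0)
cv2.imwrite("pics/top2.png",im[:,:,::-1])
im,d,W=cloud("scene")
r=np.hypot(W[...,0]-.655,W[...,1]+.184)
q=W[(d>0)&(r<.026)&(W[...,2]>.133)&(W[...,2]<.152)];print("skirt",len(q),np.median(q[:,2]))
print(sense()["time"])
E
```

```text
F [ 5.5 -0.6  2.9] T [-0.196 -1.225  0.005] [ 0.4528 -0.0826  0.0729] ang 1.5707 g 15.0 w 0.107
F [-0.7 -0.5  0.4] T [-0.046  0.035  0.045] [ 0.4505 -0.0824  0.0719] ang 1.5709 g 0.0 w 0.409
F [-0.4 -0.5  0.4] T [-0.081  0.08  -0.005] [ 0.4504 -0.082   0.2115] ang 1.5702 g 0.0 w 0.409
99 [0.44869325 0.46660861]
skirt 186 0.14735499521624945
17.925
```

View pics/top2.png

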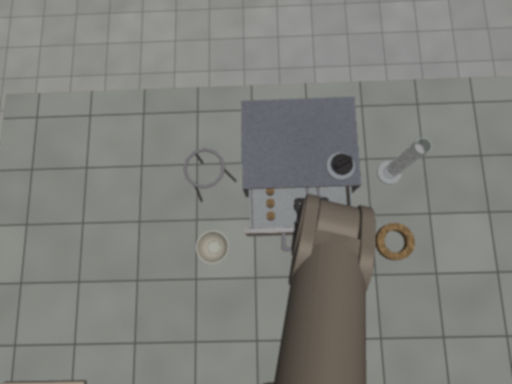

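The picture shows the drawer fully open (front at row 230), the knob up and turned, and the bystanders where they were. The arm is clear of everything.

```bash
python3 -c "from bench import manip;print(manip.hand_in())"
```

```text
the job is handed in; nothing more can be done
None
```

The knob is released, standing at its full height and turned about 1.1 rad to its stop. The drawer is pulled out to its own stop at 100 mm and the bystanders are where they were. I handed the job in at about 18 s of the 64 s, but hand-in returned no verdict.

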